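Past the spring stop: send the sample tray to the customer's end

TASK

On the bakery counter, the wooden tray of sample rolls waits in its aluminium track behind a red-eared spring stop. With a fingertip, press the yellow tongue down behind the tray and keep it down while pushing the tray forward along the track, until the whole tray is past the stop; then let go, so that the stop springs up behind the tray and keeps it at the buffer end, and move clear. Only press and push: do not lift the tray or ram it into the raised stop, and leave the card terminal, the jam jar and the mug where they stand.

Things in the scene. Friction and masses are not known exactly. Their poses are not given: they have to be found in the camera images.
- track: Fixed track, 375 x 158 mm. Origin: at counter level (z = 0), on the centre line, below the stop's two red ears. x: the direction to push the tray; z up. It runs from x = -230 mm (open end) to +145 mm. Side rails, 38 mm high, from 67 to 79 mm either side of the centre line, guide the tray with 2 mm of play each side.
- buffer (a point): Centre of the inner face of the black rubber buffer (44 mm high, 158 mm wide) that closes the track's +x end, at x = 131 mm in the track frame, 22 mm above the counter.
- tray: Loose wooden tray of three oblong bread rolls, 0.35 to 0.7 kg, 110 mm along x, 130 mm wide, 28 mm high (rolls 36 mm). Origin: centre of its underside, 26 mm above the counter; axes as the track's. It starts with its origin at x = -100 to -68 mm in the track frame. Above x = +60 mm it is wholly past the stop; at +76 mm it meets the buffer.
- tray_rear (a point): Centre of the tray's flat rear face, the place to push: 55 mm behind the tray's origin, 40 mm above the counter (the face spans 26 to 54 mm above the counter and 130 mm across).
- stop (a joint): How far the spring stop is pressed, in m: 0 up, 0.016 fully down; it moves straight down, wherever it is pressed. It is one yellow plate with two red ears. The tray passes over the ears only while it is pressed by more than 0.010. Let go, it springs up. About 2.5 N starts it, about 5 N holds it at the bottom.
- tongue_end (a point): Centre of the upper face of the yellow tongue at its -x end, x = -220 mm in the track frame. The tongue is flat, 56 mm wide, on the centre line, from here under the tray to x = +45 mm; its top is 24 mm above the counter when up, 8 mm when fully down. A fingertip can press it anywhere behind the tray and slide along it.
- ears (a point): Midway between the tops of the stop's two red ears, at x = 0 in the track frame; 36 mm above the counter when up, moves down with the stop. Each ear is 6 mm long (along x), 18 mm wide, from 34 to 52 mm either side of the centre line, 12 mm above the tongue, which runs on flat between them.
- terminal: Grey card terminal, loose, 145 x 72 x 28 mm; origin: centre of its underside. Leave alone.
- jam_jar: Jam jar with red lid, loose, 60 mm in diameter, 85 mm tall; origin: centre of its underside. Leave alone.
- mug: White mug, loose, 76 mm in diameter, 85 mm tall, with a handle; origin: centre of its underside. Leave alone.
Things that resemble listed ones, but are neither listed nor needed, are in the scene too. There is more than one size of the tray; the job needs the smallest.

How it is judged:
On the way, in this order (a step that is already met when the one before it is completed fails the run):
1. the tongue is pressed down by the fingers (more than 10 mm) while the tray is still behind the stop (value of joint stop above 0.01 m and contact force between the fingers and stop above 0.5 N and x of tray in the frame of track below -0.055 m), for 0.1 s.
2. the tray's front has passed over the ears while the fingers keep the tongue down (value of joint stop above 0.008 m and contact force between the fingers and stop above 0.5 N and x of tray in the frame of track above -0.04 m), for 0.1 s.
3. the whole tray is past the stop and the stop has sprung up behind it (x of tray in the frame of track above 0.057 m and value of joint stop below 0.003 m), for 0.2 s.
At the end, for the whole second after the job is handed in: The tray lies at rest and level in the track, wholly past the stop (origin 57 to 80 mm beyond the ears), the stop is up again (pressed less than 3 mm), and terminal, jar and mug stand within 20 mm of where they were (all of step 3 and x of tray in the frame of track below 0.08 m and linear speed of tray below 0.01 m/s and z of tray in the frame of track below 0.03 m and distance of each of terminal, jam_jar, mug from where it was at the start of the episode below 0.02 m and angle between each of terminal, jam_jar, mug's own z axis and vertical below 0.15 rad); the robot touches nothing.
It fails at once if the tray is lifted (more than 10 mm) or tipped (more than 0.2 rad) (z of tray in the frame of track above 0.036 m or angle between tray's own z axis and vertical above 0.2 rad).
It fails at once if the tray is rammed into the stop (more than 40 N) (contact force between tray and stop above 40 N).
It fails at once if a bystander is shoved more than 30 mm, tipped or lifted (distance of any of terminal, jam_jar, mug from where it was at the start of the episode above 0.03 m or angle between any of terminal, jam_jar, mug's own z axis and vertical above 0.4 rad).
It also fails if it takes over 45 s, if anything falls off the work surface, if the arm or the gripper's body presses on something with over 40 N, if the wrist force passes 120 N, or if a joint passes its speed limit or range.

ROBOT

A 7-joint arm with a two-finger parallel gripper is mounted at the origin on the work surface. World frame = base frame: x ahead of the robot, y to its left, z up, the work surface at z = 0. Lengths are in m, angles in rad, forces in N, time in s.
With the tool pointing down it reaches from about 0.425 to 0.925 m from the base axis. Payload 6.8 kg.
Tool frame: the origin (TCP) lies at the very end of the fingers, on their centre line; the grasp point (between the pads) lies 19 mm behind it (bot.grasp_offset is the distance from the TCP to the grasp point, in m); z points along the fingers, y is the direction in which the jaws open and shut (so a half turn about z gives the same grasp; the last joint's range is limited). The gripper opens to 85 mm and grips with 20 to 120 N. Pads are 22 mm wide; open, the fingers measure 114 mm over their backs; the gripper's body (76 mm by 85 mm) begins 54 mm behind the grasp point. The pads swing forward as they close: fully open they stand 13 mm farther back than shut.
Start: joints at [1.05, 0.477, 0.022, 1.555, -0.011, 1.109, -0.083], TCP at [0.271, -0.618, 0.196] pointing down, gripper open.
Joint ranges: [-2.96, 2.96], [-0.34, 2.1], [-1.41, 1.46], [0.24, 2.44], [-1.37, 4.51], [0.17, 1.92], [-2.96, 2.96]. Speed limits (rad/s): [2.39, 2.39, 3.14, 3.14, 3.14, 3.14, 3.14].

INTERFACE

Orientations are given as a unit quaternion [w, x, y, z].
In Python, from station import monitor, cams, bot, finder gives the robot as it stands.
- The arm moves only by the tool jog_arm, never from a script. Its argument "plan" is a list of rows, each an object of numbers: "x", "y", "z": the shift along the tool's x, y, z as a fraction of full scale; "wx", "wy", "wz": the turn, a rotation vector about the tool's x, y, z as a fraction of full scale. A call has 1 to 12 rows; each row is the pose to reach, as a shift and turn from the pose measured when the call began, along the tool's axes at that moment, turning the shorter way round; what a row does not reach only later rows make up. Full scale, the value 1, is 20 cm for a shift and 180 degrees for a turn. A row lasts 1/12 s, in which the tool goes at most 41.7 mm and 7.16 degrees, less where a joint would pass 70% of its speed; a pose out of reach is approached as far as the arm can. A call with a number of a shift or a turn outside -1 to 1 is refused whole. A call with a gripper value outside its range is refused whole. "hand" is the opening, from -1 (shut) to 1 (fully open), set as the call begins (left out, the last holds). The fingers move at their own pace and stop on an object; "grip_force" is the grip in N (left out, the last holds). Time passes only in rows, so rows that repeat a pose let the fingers close. It gives the time, the measured TCP pose, the force and the opening at its end, in the units of the state.
- monitor.get_obs(): the state, without advancing time (a new reading comes with each control period).
- cams.read_camera(name): name is "scene" or "top" or "wrist"; returns the picture (480x640x3 uint8, red, green, blue); there is no depth.
- cams.get_calibration(name): a dict with "fx", "fy", "cx", "cy" (pixels), "extrinsics" (4x4, takes a point from world to camera coordinates). Camera axes: x right, y down, z forward; pixel columns grow to the right and rows downward; lengths in m; the calibration is good to about 2 mm. A picture is of the moment at which its call begins: read the wrist's pose just before it. get_calibration takes no time and is no camera call; for the wrist camera it gives the pose at the moment of the call.
- bot.hand_in(): hands the job in, once; it reports no verdict.
Trained networks look in the newest picture that a camera, given by its name, has taken for a name from the list of things; names that differ only in an ending like _2 or _b are one class to them, and where a whole thing is asked for, a point or a joint stands for the part that bears it (a point fixed in the world has none). Each returns a list of dicts, best first, with "confidence" (0 to 1); they miss things now and then, are a little off and sometimes report something else, mostly with a low value. They report only what shows in the picture. A call takes as long as a camera call. They do not tell look-alikes from the thing itself.
- finder.find_in(camera, target): "bbox" ([left, top, width, height] in pixels, round what is visible of it).
- finder.place_of(camera, target): "location" ([column, row] in pixels: a listed point, or the origin of a listed thing).
The state is a dict: "t": time; "q": joint angles; "joint_vel": joint speeds; "joint_torque": joint torques, N m; "eef_pos": TCP position; "tool_rot": TCP orientation; "contact_force": force on the tool from outside, world axes, zero at the start; "torque": the same for the moment, N m; "gripper_width": opening from 0.0 (shut) to 1.0 (fully open).
Only numpy, scipy, OpenCV 4.12 (cv2) and the standard library are available. Lean on these libraries where they do the work, as an engineer would, in place of code of your own. Each camera call takes 0.05 s, during which the arm holds its last target. There are 200 camera calls.

## Working session

There is one attempt and no reset: what is moved stays moved. The work goes in short steps, Python scripts to look and compute and a tool call to move; the robot and the scene stay as the last step left them, time stands still between calls to the robot, and variables do not carry over. Pictures are saved under pics/ and viewed, about 8 in all and at most 12, crops included, and the job is handed in when it is done.

Besides the shell and the picture viewer there is one more tool, called after "Request:" by a JSON object that holds its "name" and its "arguments". jog_arm: Moves the arm, as the interface text tells. Shift numbers are shares of 20 cm and turn numbers shares of 180 degrees, none past 1 either way. Its arguments: {"type":"object","properties":{"plan":{"type":"array","items":{"type":"object","properties":{"x":{"type":"number","minimum":-1,"maximum":1},"y":{"type":"number","minimum":-1,"maximum":1},"z":{"type":"number","minimum":-1,"maximum":1},"wx":{"type":"number","minimum":-1,"maximum":1},"wy":{"type":"number","minimum":-1,"maximum":1},"wz":{"type":"number","minimum":-1,"maximum":1}}}},"hand":{"type":"number"},"grip_force":{"type":"number"}},"required":["plan"]}

```bash
mkdir -p pics
python3 - <<'E'
from station import monitor, cams, bot, finder
import cv2,numpy as np
o=monitor.get_obs();print({k:np.round(v,3).tolist() for k,v in o.items() if k in('t','eef_pos','tool_rot','gripper_width','contact_force')})
for c in('scene','top'):
    im=cams.read_camera(c);cv2.imwrite(f'pics/{c}0.png',im[:,:,::-1])
    k=cams.get_calibration(c);print(c,k['fx'],np.round(k['extrinsics'],3).tolist())
    for t in('tray','tray_rear','tongue_end','ears','buffer','track'):
        print(t,[(np.round(d['location']).tolist(),round(d['confidence'],2)) for d in finder.place_of(c,t)])
E
```

```text
{'t': 0.0, 'eef_pos': [0.271, -0.618, 0.195], 'tool_rot': [-0.001, 0.979, 0.205, -0.0], 'contact_force': [-1.769, 0.675, -0.843], 'gripper_width': 0.999}
scene 440.1576168157033 [[0.89, 0.455, 0.01, -0.545], [0.352, -0.674, -0.65, -0.184], [-0.289, 0.582, -0.76, 1.161], [0.0, 0.0, 0.0, 1.0]]
tray [([352.0, 382.0], 0.93), ([169.0, 330.0], 0.72), ([307.0, 232.0], 0.57)]
tray_rear [([176.0, 290.0], 0.98), ([297.0, 246.0], 0.9), ([322.0, 406.0], 0.75)]
tongue_end [([283.0, 280.0], 0.58)]
ears [([314.0, 206.0], 0.61)]
buffer [([330.0, 171.0], 0.77)]
track [([312.0, 216.0], 0.69)]
top 485.65677402421744 [[-0.026, -0.999, -0.041, 0.009], [-0.993, 0.031, -0.114, 0.617], [0.115, 0.038, -0.993, 0.935], [0.0, 0.0, 0.0, 1.0]]
tray [([314.0, 272.0], 0.78), ([477.0, 327.0], 0.78), ([431.0, 155.0], 0.6), ([387.0, 257.0], 0.16)]
tray_rear [([474.0, 163.0], 0.84), ([454.0, 352.0], 0.67), ([343.0, 268.0], 0.61)]
tongue_end [([387.0, 256.0], 0.61)]
ears []
buffer [([220.0, 294.0], 0.76)]
track [([285.0, 279.0], 0.71), ([283.0, 283.0], 0.53)]
```

View pics/scene0.png

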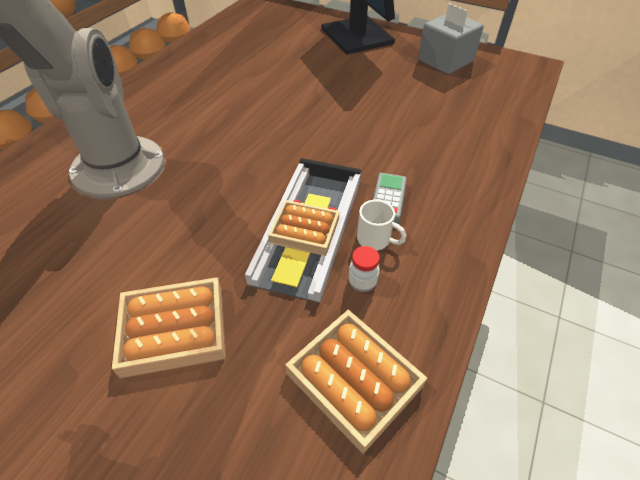

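View pics/top0.png

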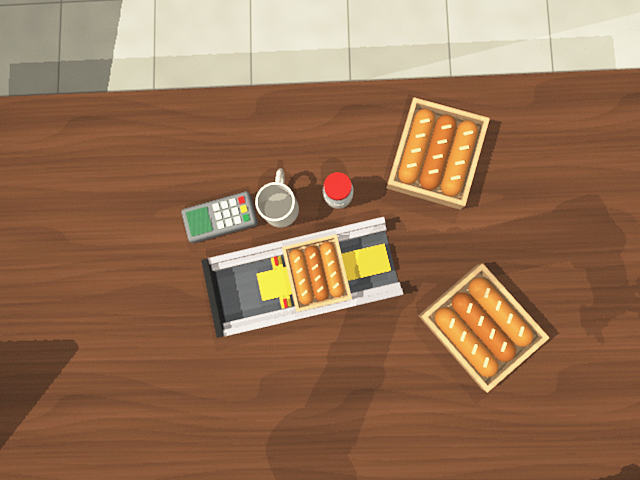

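The smallest tray is the one in the track: top (318,272), scene (305,225). The look-alikes are two larger loose trays, at top (438,152) and (485,327), which are scene (352,382) and (170,330). The free tongue is at top (368,262). The jar, mug and terminal stand at +x beside the track.

```bash
cat > h.py <<'E'
from station import monitor, cams, bot, finder
import cv2,numpy as np
from scipy.spatial.transform import Rotation as R
def ray(k,uv):
    E=np.array(k['extrinsics']);d=E[:3,:3].T@np.array([(uv[0]-k['cx'])/k['fx'],(uv[1]-k['cy'])/k['fy'],1]);return -E[:3,:3].T@E[:3,3],d
def at_z(k,uv,z):
    o,d=ray(k,uv);return (o+d*(z-o[2])/d[2])[:2]
E
python3 - <<'E'
from h import *
S=dict(top=[('tongue_end',(387,256),.024),('buffer',(220,294),.022),('rear',(343,268),.040),('tray',(314,272),.026)],scene=[('tongue_end',(283,280),.024),('buffer',(330,171),.022),('rear',(297,246),.04),('tray',(307,232),.026),('ears',(314,206),.036)])
for c in S:
    k=cams.get_calibration(c);p={n:at_z(k,uv,z) for n,uv,z in S[c]}
    d=p['buffer']-p['tongue_end'];print(c,{n:v.round(3).tolist() for n,v in p.items()},'len',np.linalg.norm(d).round(3),'ang',np.degrees(np.arctan2(d[1],d[0])).round(1))
# rails from top image: outer edges of bright rails
im=cv2.imread('pics/top0.png')
cv2.imwrite('pics/crop.png',cv2.resize(im[200:350,190:420],None,fx=3.4,fy=3.4,interpolation=cv2.INTER_CUBIC))
# yellow tongue behind tray: min area rect
y=cv2.inRange(cv2.cvtColor(im,cv2.COLOR_BGR2HSV),(22,150,120),(35,255,255));
k=cams.get_calibration('top')
for c in cv2.findContours(y,0,2)[0]:
    if cv2.contourArea(c)>100:
        b=cv2.boxPoints(cv2.minAreaRect(c));print('yellow',b.round().tolist(),[at_z(k,q,.024).round(3).tolist() for q in b])
E
```

```text
top {'tongue_end': [0.588, -0.131], 'buffer': [0.521, 0.207], 'rear': [0.565, -0.043], 'tray': [0.56, 0.016]} len 0.345 ang 101.2
scene {'tongue_end': [0.581, -0.127], 'buffer': [0.515, 0.22], 'rear': [0.569, -0.047], 'tray': [0.563, 0.008], 'ears': [0.543, 0.079]} len 0.353 ang 100.8
yellow [[254.0, 261.0], [283.0, 255.0], [294.0, 305.0], [265.0, 312.0]] [[0.585, 0.138], [0.596, 0.078], [0.495, 0.057], [0.483, 0.116]]
yellow [[341.0, 253.0], [384.0, 243.0], [391.0, 270.0], [347.0, 281.0]] [[0.597, -0.039], [0.615, -0.127], [0.559, -0.138], [0.541, -0.051]]
```

View pics/crop.png

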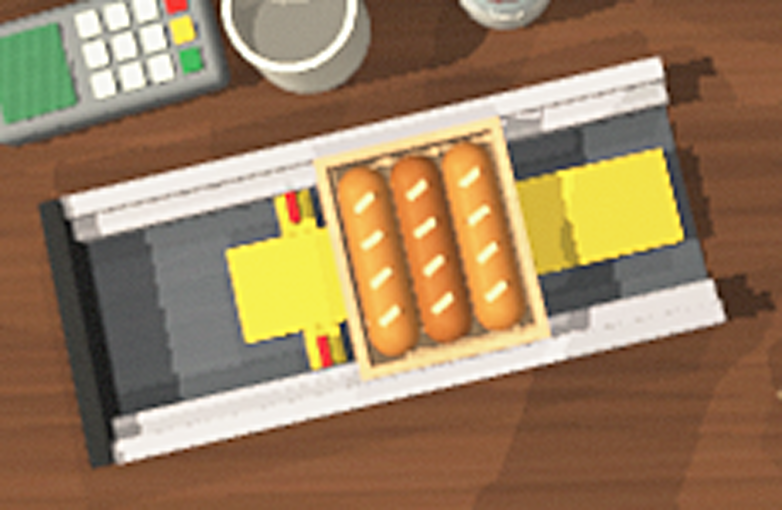

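The crop confirms the choice: the small tray sits in the track, with the red ears in front of it and the free tongue behind. The track origin is about (0.543, 0.083), the push direction is 101.4° and the tray is at about x = −73 mm. I'll go above the press point (0.578, −0.089) with the gripper shut.

Request:
{"name": "jog_arm", "arguments": {"plan": [{"x":0.13,"y":-0.1},{"x":0.27,"y":-0.2},{"x":0.41,"y":-0.3},{"x":0.55,"y":-0.4},{"x":0.69,"y":-0.5},{"x":0.82,"y":-0.6}], "hand": -1}}

```text
invalid input at $.plan[0]: expected keys x, y, z, wx, wy, wz
```

Request:
{"name": "jog_arm", "arguments": {"plan": [{"x":0.13,"y":-0.1},{"x":0.27,"y":-0.2},{"x":0.41,"y":-0.3},{"x":0.55,"y":-0.4},{"x":0.69,"y":-0.5},{"x":0.82,"y":-0.6}]}}

```text
invalid input at $.plan[0]: expected keys x, y, z, wx, wy, wz
```

Request:
{"name": "jog_arm", "arguments": {"plan": [{"x":0.13,"y":-0.1,"wz":0.02},{"x":0.27,"y":-0.2,"wz":0.04},{"x":0.41,"y":-0.3,"wz":0.06},{"x":0.55,"y":-0.4,"wz":0.068},{"x":0.69,"y":-0.5,"wz":0.068},{"x":0.82,"y":-0.6,"wz":0.068},{"x":0.82,"y":-0.6,"wz":0.068},{"x":0.82,"y":-0.6,"wz":0.068}]}}

```text
invalid input at $.plan[0]: expected keys x, y, z, wx, wy, wz
```

Request:
{"name": "jog_arm", "arguments": {"plan": [{"x":0.13,"y":-0.1,"z":0,"wx":0,"wy":0,"wz":0},{"x":0.27,"y":-0.2,"z":0,"wx":0,"wy":0,"wz":0},{"x":0.41,"y":-0.3,"z":0,"wx":0,"wy":0,"wz":0},{"x":0.55,"y":-0.4,"z":0,"wx":0,"wy":0,"wz":0},{"x":0.69,"y":-0.5,"z":0,"wx":0,"wy":0,"wz":0},{"x":0.82,"y":-0.6,"z":0,"wx":0,"wy":0,"wz":0},{"x":0.82,"y":-0.6,"z":0,"wx":0,"wy":0,"wz":0}], "hand": -1}}

```text
t: 1.28
eef_pos: [0.378, -0.4356, 0.1958]
tool_rot: [-0.001, 0.978, 0.21, 0.002]
contact_force: [0.9, 0.6, -0.0]
gripper_width: 0.006
```

Request:
{"name": "jog_arm", "arguments": {"plan": [{"x":0.13,"y":-0.1,"z":0,"wx":0,"wy":0,"wz":0},{"x":0.27,"y":-0.2,"z":0,"wx":0,"wy":0,"wz":0},{"x":0.41,"y":-0.3,"z":0,"wx":0,"wy":0,"wz":0},{"x":0.55,"y":-0.4,"z":0,"wx":0,"wy":0,"wz":0},{"x":0.69,"y":-0.5,"z":0,"wx":0,"wy":0,"wz":0},{"x":0.82,"y":-0.6,"z":0,"wx":0,"wy":0,"wz":0},{"x":0.82,"y":-0.6,"z":0,"wx":0,"wy":0,"wz":0}]}}

```text
t: 1.87
eef_pos: [0.4825, -0.2515, 0.197]
tool_rot: [-0.003, 0.977, 0.215, 0.003]
contact_force: [0.8, 0.1, 0.5]
gripper_width: -0.002
```

Request:
{"name": "jog_arm", "arguments": {"plan": [{"x":0.13,"y":-0.09,"z":0,"wx":0,"wy":0,"wz":0.015},{"x":0.26,"y":-0.18,"z":0,"wx":0,"wy":0,"wz":0.03},{"x":0.39,"y":-0.27,"z":0,"wx":0,"wy":0,"wz":0.045},{"x":0.52,"y":-0.36,"z":0.05,"wx":0,"wy":0,"wz":0.06},{"x":0.65,"y":-0.45,"z":0.15,"wx":0,"wy":0,"wz":0.074},{"x":0.775,"y":-0.54,"z":0.25,"wx":0,"wy":0,"wz":0.074},{"x":0.775,"y":-0.54,"z":0.25,"wx":0,"wy":0,"wz":0.074},{"x":0.775,"y":-0.54,"z":0.25,"wx":0,"wy":0,"wz":0.074}]}}

```text
t: 2.53
eef_pos: [0.578, -0.086, 0.1472]
tool_rot: [-0.003, 0.995, 0.102, 0.002]
contact_force: [-0.3, -1.2, -0.7]
gripper_width: 0.001
```

Run:
```python
from h import *
o=monitor.get_obs();print(o['eef_pos'],o['tool_rot'])
for c in('wrist',):
    k=cams.get_calibration(c);im=cams.read_camera(c);cv2.imwrite(f'pics/{c}1.png',im[:,:,::-1])
    for t,z in(('tray_rear',.04),('tongue_end',.024),('ears',.036)):
        print(c,t,[(np.round(d['location']).tolist(),at_z(k,d['location'],z).round(3).tolist(),round(d['confidence'],2)) for d in finder.place_of(c,t)])
```

```text
[ 0.57796976 -0.08604262  0.14723591] [-0.00348355  0.99477111  0.10205669  0.00165672]
wrist tray_rear [([265.0, 228.0], [0.566, -0.045], 0.82)]
wrist tongue_end [([380.0, 221.0], [0.586, -0.133], 0.95)]
wrist ears [([96.0, 225.0], [0.54, 0.084], 0.86)]
```

View pics/wrist1.png

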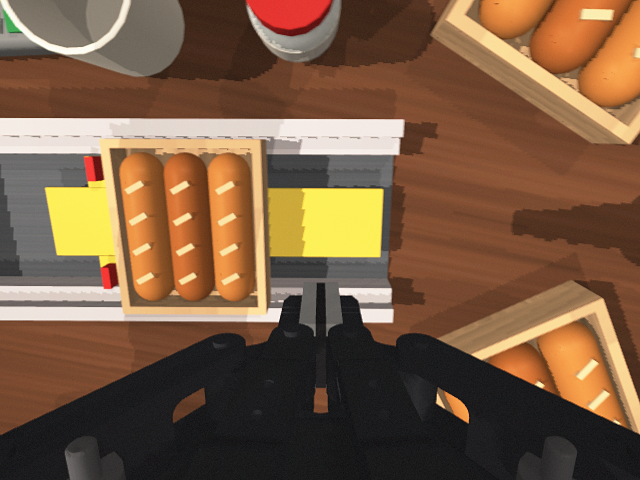

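The wrist view agrees with the plan: tongue end (380,221), tray rear (265,228), red ears at (95,165) and (108,275). Next I'll check that the wrist camera clears the mug and jar along the push.

Run:
```python
from h import *
k=cams.get_calibration('wrist');o,_=ray(k,(0,0));print('wristcam rel TCP',(o-monitor.get_obs()['eef_pos']).round(3))
cams.read_camera('top');k=cams.get_calibration('top')
for t in('jam_jar','mug','terminal'):print(t,[at_z(k,d['location'],0).round(3).tolist() for d in finder.place_of('top',t)[:1]])
```

```text
wristcam rel TCP [0.062 0.012 0.18 ]
jam_jar [[0.722, -0.034]]
mug [[0.699, 0.083]]
terminal [[0.685, 0.212]]
```

Request:
{"name": "jog_arm", "arguments": {"plan": [{"x":0,"y":0,"z":0.1,"wx":0,"wy":0,"wz":0},{"x":0,"y":0,"z":0.2,"wx":0,"wy":0,"wz":0},{"x":0,"y":0,"z":0.3,"wx":0,"wy":0,"wz":0},{"x":0,"y":0,"z":0.4,"wx":0,"wy":0,"wz":0},{"x":0,"y":0,"z":0.5,"wx":0,"wy":0,"wz":0},{"x":0,"y":0,"z":0.55,"wx":0,"wy":0,"wz":0},{"x":0,"y":0,"z":0.55,"wx":0,"wy":0,"wz":0}]}}

```text
t: 3.52
eef_pos: [0.577, -0.0888, 0.0371]
tool_rot: [-0.003, 0.995, 0.099, 0.001]
contact_force: [-0.8, 0.3, 0.2]
gripper_width: -0.001
```

Request:
{"name": "jog_arm", "arguments": {"plan": [{"x":0,"y":0,"z":0.03,"wx":0,"wy":0,"wz":0},{"x":0,"y":0,"z":0.06,"wx":0,"wy":0,"wz":0},{"x":0,"y":0,"z":0.08,"wx":0,"wy":0,"wz":0},{"x":0,"y":0,"z":0.1,"wx":0,"wy":0,"wz":0},{"x":0,"y":0,"z":0.12,"wx":0,"wy":0,"wz":0},{"x":0,"y":0,"z":0.135,"wx":0,"wy":0,"wz":0},{"x":0,"y":0,"z":0.14,"wx":0,"wy":0,"wz":0},{"x":0,"y":0,"z":0.14,"wx":0,"wy":0,"wz":0},{"x":0,"y":0,"z":0.14,"wx":0,"wy":0,"wz":0}]}}

```text
t: 4.27
eef_pos: [0.5772, -0.0886, 0.0092]
tool_rot: [-0.003, 0.995, 0.099, 0.001]
contact_force: [-0.1, 0.2, -0.4]
gripper_width: -0.002
```

The force reading shows almost no load at z = 9 mm, where I expected about 5 N, so I'll look.

Run:
```python
from h import *
print([monitor.get_obs()['contact_force'].round(2).tolist() for _ in range(1)])
a=cams.read_camera('wrist');b=cams.read_camera('scene')
print(monitor.get_obs()['contact_force'],monitor.get_obs()['torque'])
c=cv2.resize(b[150:310,230:400],(510,480),interpolation=cv2.INTER_CUBIC)
cv2.imwrite('pics/p2.png',cv2.resize(np.hstack([a,c]),(800,334))[:,:,::-1])
for t in('ears','tongue_end'):
  for cam in('wrist','scene'):
    k=cams.get_calibration(cam);print(t,cam,[(np.round(d['location']).tolist(),round(d['confidence'],2),at_z(k,d['location'],.03).round(3)) for d in finder.place_of(cam,t)[:2]])
```

```text
[[-0.12, 0.24, -0.42]]
[-0.19939293 -0.87034182  0.03521896] [ 0.02952876 -0.00174681 -0.0179891 ]
ears wrist []
ears scene [([312.0, 208.0], 0.91, array([0.54 , 0.077])), ([362.0, 278.0], 0.18, array([ 0.724, -0.051]))]
tongue_end wrist [([417.0, 288.0], 0.64, array([ 0.585, -0.13 ]))]
tongue_end scene [([284.0, 281.0], 0.62, array([ 0.587, -0.131]))]
```

View pics/p2.png

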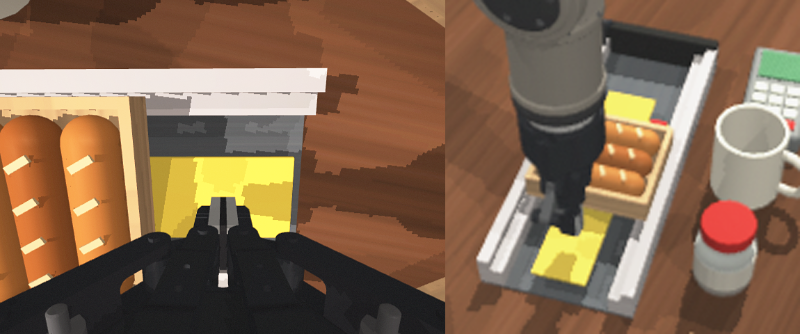

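The fingertip is over the tongue, but the load reading doesn't show whether it is pressed. I'll measure the shift of the tongue's front end and the ears in the scene camera against the first picture.

Run:
```python
from h import *
b=cams.read_camera('scene')[:,:,::-1].copy();cv2.imwrite('pics/scene3.png',b);a=cv2.imread('pics/scene0.png')
k=cams.get_calibration('scene')
def pr(p):
    E=np.array(k['extrinsics']);c=E[:3,:3]@p+E[:3,3];return np.array([k['fx']*c[0]/c[2]+k['cx'],k['fy']*c[1]/c[2]+k['cy']])
u=np.array([-.2,.98]);o=np.array([.541,.083])
for x in(.045,-.22):print('exp',x,[pr([*(o+u*x),z]).round(1).tolist() for z in(.024,.008)])
for n,(r0,r1,c0,c1) in dict(front=(185,225,290,345),back=(235,300,265,320)).items():
  for im in(a,b):
    h=cv2.cvtColor(im[r0:r1,c0:c1],cv2.COLOR_BGR2HSV);m=cv2.inRange(h,(22,150,60),(35,255,255));ys,xs=np.nonzero(m)
    rd=cv2.inRange(h,(0,180,100),(6,255,255))|cv2.inRange(h,(172,180,100),(180,255,255));yr,xr=np.nonzero(rd)
    print(n,len(xs),'rows',ys.min()+r0,ys.max()+r0,'cols',xs.min()+c0,xs.max()+c0,'red',len(xr),(xr.mean()+c0,yr.mean()+r0) if len(xr) else '')
print(monitor.get_obs()['contact_force'],monitor.get_obs()['eef_pos'])
f=lambda im:cv2.resize(im[155:305,240:370],(390,450),interpolation=cv2.INTER_CUBIC)
cv2.imwrite('pics/cmp.png',np.hstack([f(a),f(b)]))
```

```text
exp 0.045 [[319.3, 195.2], [319.3, 199.9]]
exp -0.22 [[283.4, 282.7], [283.9, 287.1]]
front 2 rows 201 206 cols 327 329 red 0 
front 9 rows 197 206 cols 306 329 red 1 (np.float64(335.0), np.float64(209.0))
back 902 rows 247 286 cols 272 309 red 0 
back 417 rows 250 286 cols 272 309 red 0 
[ 0.04699641 -0.75286264  0.76745043] [ 0.57715568 -0.08859551  0.00921857]
```

View pics/cmp.png

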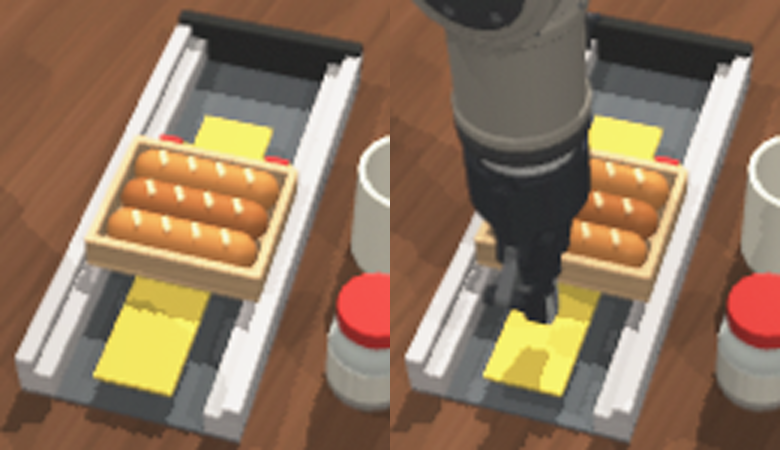

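The tongue and ears haven't moved (front end row, bottom edge and red ear are all unchanged), so the fingertip is really higher than reported. I'll keep descending in small steps, watching the force.

Request:
{"name": "jog_arm", "arguments": {"plan": [{"x":0,"y":0,"z":0.01,"wx":0,"wy":0,"wz":0},{"x":0,"y":0,"z":0.02,"wx":0,"wy":0,"wz":0},{"x":0,"y":0,"z":0.025,"wx":0,"wy":0,"wz":0},{"x":0,"y":0,"z":0.025,"wx":0,"wy":0,"wz":0}]}}

```text
t: 4.95
eef_pos: [0.5769, -0.0885, 0.0038]
tool_rot: [-0.003, 0.995, 0.099, 0.001]
contact_force: [0.2, -0.5, -0.3]
gripper_width: 0.001
```

Run:
```python
from h import *
o=monitor.get_obs();p=o['eef_pos'];print(p,o['contact_force'])
for cam in('scene','wrist','top'):
    k=cams.get_calibration(cam);E=np.array(k['extrinsics'])
    for z in(0,.03):
        c=E[:3,:3]@(p+[0,0,z])+E[:3,3];print(cam,z,(k['fx']*c[0]/c[2]+k['cx']).round(1),(k['fy']*c[1]/c[2]+k['cy']).round(1))
cv2.imwrite('pics/scene4.png',cams.read_camera('scene')[:,:,::-1])
```

```text
[ 0.57685129 -0.08853483  0.00380747] [ 0.16689823 -0.50325659 -0.31782794]
scene 0 291.2 271.4
scene 0.03 290.5 263.0
wrist 0 320.3 271.0
wrist 0.03 319.9 295.4
top 0 365.4 262.9
top 0.03 366.0 261.8
```

Request:
{"name": "jog_arm", "arguments": {"plan": [{"x":0,"y":0,"z":0.01,"wx":0,"wy":0,"wz":0},{"x":0,"y":0,"z":0.02,"wx":0,"wy":0,"wz":0},{"x":0,"y":0,"z":0.025,"wx":0,"wy":0,"wz":0},{"x":0,"y":0,"z":0.025,"wx":0,"wy":0,"wz":0}]}}

```text
t: 5.33
eef_pos: [0.5767, -0.0885, -0.0014]
tool_rot: [-0.003, 0.995, 0.099, 0.001]
contact_force: [0.0, -1.1, 0.7]
gripper_width: 0.003
```

Request:
{"name": "jog_arm", "arguments": {"plan": [{"x":0,"y":0,"z":0.005,"wx":0,"wy":0,"wz":0},{"x":0,"y":0,"z":0.01,"wx":0,"wy":0,"wz":0},{"x":0,"y":0,"z":0.015,"wx":0,"wy":0,"wz":0},{"x":0,"y":0,"z":0.015,"wx":0,"wy":0,"wz":0}]}}

```text
t: 5.67
eef_pos: [0.5766, -0.0884, -0.0046]
tool_rot: [-0.003, 0.995, 0.099, 0.001]
contact_force: [0.2, -0.4, 0.5]
gripper_width: -0.0
```

Request:
{"name": "jog_arm", "arguments": {"plan": [{"x":0,"y":0,"z":0.005,"wx":0,"wy":0,"wz":0},{"x":0,"y":0,"z":0.01,"wx":0,"wy":0,"wz":0},{"x":0,"y":0,"z":0.015,"wx":0,"wy":0,"wz":0},{"x":0,"y":0,"z":0.015,"wx":0,"wy":0,"wz":0}]}}

```text
t: 6.0
eef_pos: [0.5764, -0.0884, -0.0079]
tool_rot: [-0.003, 0.995, 0.099, 0.001]
contact_force: [-0.0, 0.3, 0.3]
gripper_width: -0.003
```

Request:
{"name": "jog_arm", "arguments": {"plan": [{"x":0,"y":0,"z":0.005,"wx":0,"wy":0,"wz":0},{"x":0,"y":0,"z":0.01,"wx":0,"wy":0,"wz":0},{"x":0,"y":0,"z":0.015,"wx":0,"wy":0,"wz":0},{"x":0,"y":0,"z":0.015,"wx":0,"wy":0,"wz":0}]}}

```text
t: 6.33
eef_pos: [0.5762, -0.0884, -0.0111]
tool_rot: [-0.003, 0.995, 0.099, 0.0]
contact_force: [-0.7, 0.0, -0.0]
gripper_width: 0.004
```

Run:
```python
from h import *
o=monitor.get_obs();print(o['eef_pos'],o['contact_force'])
b=cams.read_camera('scene')[:,:,::-1];a=cv2.imread('pics/scene0.png')
f=lambda im:cv2.resize(im[155:305,240:370],(390,450),interpolation=cv2.INTER_CUBIC)
cv2.imwrite('pics/cmp2.png',np.hstack([f(a),f(b)]))
print(finder.place_of('scene','tongue_end')[:1],finder.place_of('scene','ears')[:1])
```

```text
[ 0.57622486 -0.08837624 -0.01108997] [-0.6536054   0.03900181 -0.02158827]
[{'location': [285.5, 278.7], 'confidence': 0.66}] [{'location': [313.7, 203.3], 'confidence': 0.87}]
```

View pics/cmp2.png

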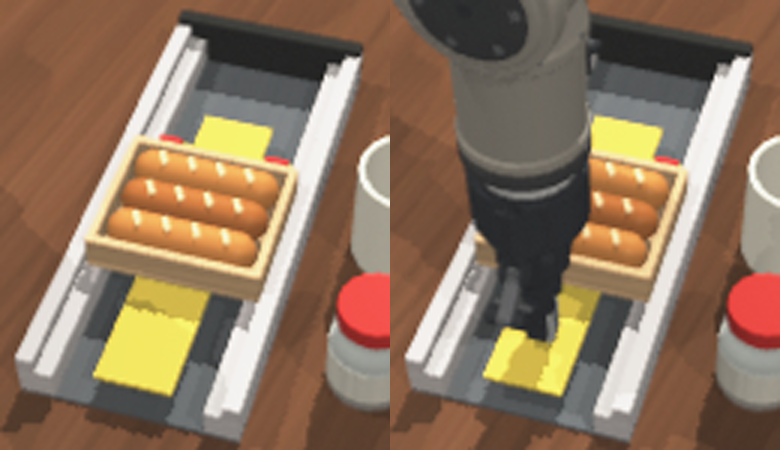

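The tongue is still up. The tip shows at crop (547,338), which I judge to be about 40 mm higher than reported. I'll go down in further small steps until the force shows contact.

Request:
{"name": "jog_arm", "arguments": {"plan": [{"x":0,"y":0,"z":0.015,"wx":0,"wy":0,"wz":0},{"x":0,"y":0,"z":0.03,"wx":0,"wy":0,"wz":0},{"x":0,"y":0,"z":0.04,"wx":0,"wy":0,"wz":0},{"x":0,"y":0,"z":0.04,"wx":0,"wy":0,"wz":0}]}}

```text
t: 6.82
eef_pos: [0.5768, -0.0884, -0.019]
tool_rot: [-0.003, 0.995, 0.099, 0.001]
contact_force: [0.5, -0.6, 4.2]
gripper_width: -0.0
```

Run:
```python
from h import *
o=monitor.get_obs();p=o['eef_pos'];print(p,o['contact_force'],o['q'].round(3))
a=cams.read_camera('wrist');b=cams.read_camera('scene');c=cams.read_camera('top')
for cam in('scene','wrist','top'):
    k=cams.get_calibration(cam);E=np.array(k['extrinsics'])
    for z in(0,.03,.06):
        q=E[:3,:3]@(p+[0,0,z])+E[:3,3];print(cam,z,(k['fx']*q[0]/q[2]+k['cx']).round(1),(k['fy']*q[1]/q[2]+k['cy']).round(1),q[2].round(3))
f=lambda im,r,cc,w,h,s:cv2.resize(im[r:r+h,cc:cc+w],None,fx=s,fy=s,interpolation=cv2.INTER_CUBIC)
A=f(a,180,220,200,150,2);B=f(b,220,250,100,75,4);C=f(c,220,325,100,75,4)
cv2.imwrite('pics/tri.png',np.vstack([np.hstack([A,B]),np.hstack([C,C*0])])[:,:,::-1])
```

```text
[ 0.57678071 -0.08842744 -0.01903689] [ 0.50308142 -0.64748034  4.18993869] [ 0.175  0.614 -0.165  1.915  0.152  0.624 -1.456]
scene 0 291.7 277.6 0.957
scene 0.03 291.0 269.4 0.934
scene 0.06 290.3 260.8 0.912
wrist 0 320.3 270.7 0.19
wrist 0.03 319.9 295.1 0.161
wrist 0.06 319.2 330.1 0.132
top 0 364.9 263.8 1.017
top 0.03 365.5 262.7 0.987
top 0.06 366.1 261.6 0.957
```

View pics/tri.png

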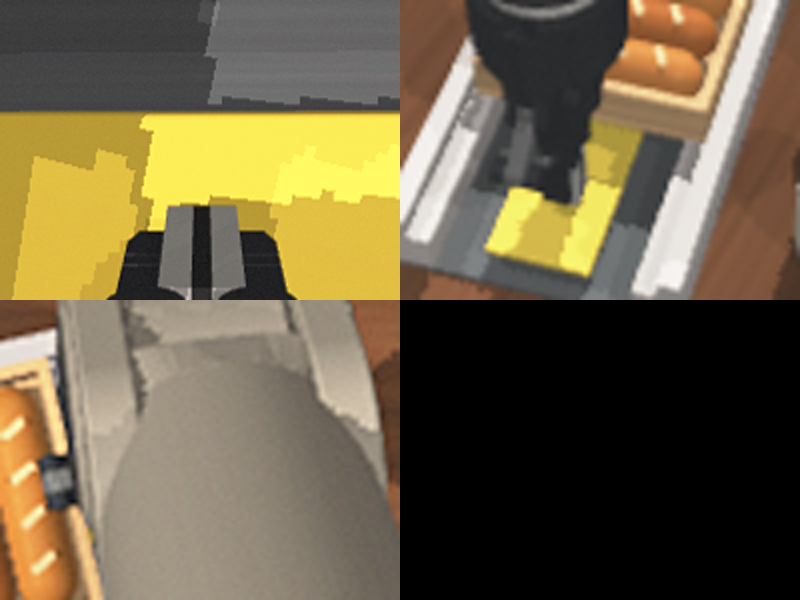

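Contact at last: 4.2 N upward at reported z = −0.019, so the reading is about 35 mm low. I'll press on until the force shows the bottom.

Request:
{"name": "jog_arm", "arguments": {"plan": [{"x":0,"y":0,"z":0.007,"wx":0,"wy":0,"wz":0},{"x":0,"y":0,"z":0.015,"wx":0,"wy":0,"wz":0},{"x":0,"y":0,"z":0.015,"wx":0,"wy":0,"wz":0}]}}

```text
t: 7.22
eef_pos: [0.5768, -0.0884, -0.0219]
tool_rot: [-0.003, 0.995, 0.099, 0.001]
contact_force: [0.2, -0.8, 3.5]
gripper_width: 0.001
```

Request:
{"name": "jog_arm", "arguments": {"plan": [{"x":0,"y":0,"z":0.007,"wx":0,"wy":0,"wz":0},{"x":0,"y":0,"z":0.015,"wx":0,"wy":0,"wz":0},{"x":0,"y":0,"z":0.015,"wx":0,"wy":0,"wz":0}]}}

```text
t: 7.47
eef_pos: [0.5768, -0.0884, -0.0251]
tool_rot: [-0.003, 0.995, 0.099, 0.001]
contact_force: [-0.6, 0.1, 5.3]
gripper_width: 0.002
```

Request:
{"name": "jog_arm", "arguments": {"plan": [{"x":0,"y":0,"z":0.007,"wx":0,"wy":0,"wz":0},{"x":0,"y":0,"z":0.015,"wx":0,"wy":0,"wz":0},{"x":0,"y":0,"z":0.015,"wx":0,"wy":0,"wz":0}]}}

```text
t: 7.72
eef_pos: [0.5768, -0.0885, -0.0278]
tool_rot: [-0.003, 0.995, 0.099, 0.001]
contact_force: [-2.6, -0.2, 8.1]
gripper_width: 0.001
```

```bash
cat >> h.py <<'E'
def low(im):
    m=cv2.inRange(cv2.cvtColor(im[235:305,260:325],cv2.COLOR_BGR2HSV),(22,150,100),(35,255,255));ys,xs=np.nonzero(m);return ys.max()+235, np.round(np.percentile(ys,99)+235,1), xs.min()+260
E
python3 - <<'E'
from h import *
b=cams.read_camera('scene')[:,:,::-1].copy();cv2.imwrite('pics/scene5.png',b)
print(low(cv2.imread('pics/scene0.png')),low(cv2.imread('pics/scene4.png')),low(b))
print(monitor.get_obs()['contact_force'],monitor.get_obs()['eef_pos'])
E
```

```text
(np.int64(286), np.float64(284.0), np.int64(272)) (np.int64(286), np.float64(285.0), np.int64(272)) (np.int64(290), np.float64(289.0), np.int64(272))
[-2.46735699 -0.26482427  8.09411018] [ 0.5768281  -0.08845668 -0.02782694]
```

The tongue's lower edge has shifted 4 px (286 to 290), which matches fully down. Tool −y is the push direction, 181 mm in all. I'll start the slide and check z and force on the way.

Request:
{"name": "jog_arm", "arguments": {"plan": [{"x":0,"y":-0.03,"z":-0.003,"wx":0,"wy":0,"wz":0},{"x":0,"y":-0.06,"z":-0.003,"wx":0,"wy":0,"wz":0},{"x":0,"y":-0.09,"z":-0.003,"wx":0,"wy":0,"wz":0},{"x":0,"y":-0.11,"z":-0.003,"wx":0,"wy":0,"wz":0},{"x":0,"y":-0.13,"z":-0.002,"wx":0,"wy":0,"wz":0},{"x":0,"y":-0.15,"z":-0.002,"wx":0,"wy":0,"wz":0},{"x":0,"y":-0.17,"z":-0.002,"wx":0,"wy":0,"wz":0},{"x":0,"y":-0.19,"z":-0.002,"wx":0,"wy":0,"wz":0},{"x":0,"y":-0.21,"z":-0.001,"wx":0,"wy":0,"wz":0},{"x":0,"y":-0.22,"z":-0.001,"wx":0,"wy":0,"wz":0},{"x":0,"y":-0.22,"z":-0.001,"wx":0,"wy":0,"wz":0}]}}

```text
t: 8.68
eef_pos: [0.5695, -0.0465, -0.0265]
tool_rot: [-0.002, 0.995, 0.099, 0.002]
contact_force: [0.5, -5.0, 8.6]
gripper_width: -0.001
```

Run:
```python
from h import *
b=cams.read_camera('scene')[:,:,::-1].copy();cv2.imwrite('pics/scene6.png',b);print(low(b))
k=cams.get_calibration('scene');o=np.array([.542,.083]);u=np.array([-.198,.980])
for t,z in(('tray',.026),('tray_rear',.04)):
    for d in finder.place_of('scene',t):
        p=at_z(k,d['location'],z)-o;print(t,round(d['confidence'],2),'track x',(p@u).round(4),'y',(p@[-u[1],u[0]]).round(3))
o=monitor.get_obs();print(o['eef_pos'],o['contact_force'])
f=lambda im:cv2.resize(im[145:305,235:375],(455,520),interpolation=cv2.INTER_CUBIC)
cv2.imwrite('pics/mid.png',f(b))
```

```text
(np.int64(290), np.float64(288.0), np.int64(272))
tray 0.92 track x -0.3809 y -0.187
tray 0.77 track x -0.0495 y -0.0
tray_rear 0.75 track x -0.309 y 0.191
tray_rear 0.74 track x -0.103 y -0.001
tray_rear 0.64 track x -0.4426 y -0.148
[ 0.56945137 -0.0464268  -0.02653537] [-0.09007844 -4.20789347  8.93344981]
```

View pics/mid.png

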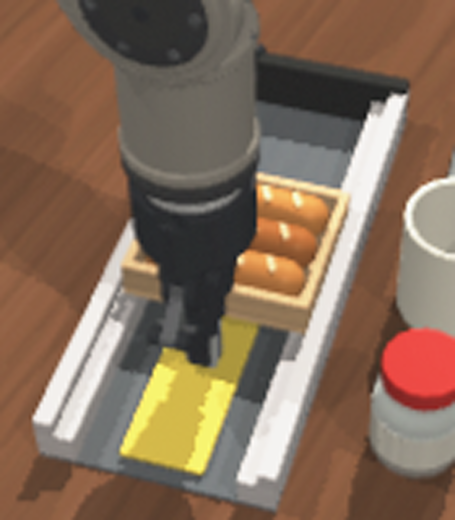

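The tongue is still fully down and the tray is at about x = −50 mm, level and pushed with about 5 N by the finger's upper part. The push continues.

Request:
{"name": "jog_arm", "arguments": {"plan": [{"x":0,"y":-0.02,"z":0,"wx":0,"wy":0,"wz":0},{"x":0,"y":-0.05,"z":0,"wx":0,"wy":0,"wz":0},{"x":0,"y":-0.08,"z":0,"wx":0,"wy":0,"wz":0},{"x":0,"y":-0.11,"z":0,"wx":0,"wy":0,"wz":0},{"x":0,"y":-0.14,"z":0,"wx":0,"wy":0,"wz":0},{"x":0,"y":-0.17,"z":0,"wx":0,"wy":0,"wz":0},{"x":0,"y":-0.2,"z":0,"wx":0,"wy":0,"wz":0},{"x":0,"y":-0.23,"z":0,"wx":0,"wy":0,"wz":0},{"x":0,"y":-0.26,"z":0,"wx":0,"wy":0,"wz":0},{"x":0,"y":-0.29,"z":0,"wx":0,"wy":0,"wz":0},{"x":0,"y":-0.3,"z":0,"wx":0,"wy":0,"wz":0},{"x":0,"y":-0.3,"z":0,"wx":0,"wy":0,"wz":0}]}}

```text
t: 9.83
eef_pos: [0.5581, 0.0124, -0.026]
tool_rot: [-0.002, 0.995, 0.099, 0.002]
contact_force: [-0.5, -2.7, 6.1]
gripper_width: 0.001
```

```bash
cat >> h.py <<'E'
def chk():
    b=cams.read_camera('scene')[:,:,::-1].copy();print(low(b))
    k=cams.get_calibration('scene');o=np.array([.542,.083]);u=np.array([-.198,.980])
    for t,z in(('tray',.026),('tray_rear',.04)):
        for d in finder.place_of('scene',t):
            p=at_z(k,d['location'],z)-o
            if abs(p@[-u[1],u[0]])<.1: print(t,round(d['confidence'],2),'track x',(p@u).round(4),'y',(p@[-u[1],u[0]]).round(3))
    s=monitor.get_obs();e=s['eef_pos'][:2]-o;print(s['eef_pos'],s['contact_force'],s['tool_rot'],'TCP track',(e@u).round(4),(e@[-u[1],u[0]]).round(4));return b
E
python3 -c "from h import *;chk()"
```

```text
(np.int64(290), np.float64(288.0), np.int64(272))
tray 0.61 track x 0.0039 y -0.003
tray_rear 0.76 track x -0.0402 y 0.001
[ 0.55804185  0.01243675 -0.02607297] [ 0.9616102  -1.38474748  5.76346523] [-0.00207482  0.99513185  0.09850444  0.00227275] TCP track -0.0723 -0.0017
```

Request:
{"name": "jog_arm", "arguments": {"plan": [{"x":0,"y":-0.02,"z":0,"wx":0,"wy":0,"wz":0},{"x":0,"y":-0.05,"z":0,"wx":0,"wy":0,"wz":0},{"x":0,"y":-0.08,"z":0,"wx":0,"wy":0,"wz":0},{"x":0,"y":-0.11,"z":0,"wx":0,"wy":0,"wz":0},{"x":0,"y":-0.14,"z":0,"wx":0,"wy":0,"wz":0},{"x":0,"y":-0.17,"z":0,"wx":0,"wy":0,"wz":0},{"x":0,"y":-0.2,"z":0,"wx":0,"wy":0,"wz":0},{"x":0,"y":-0.22,"z":0,"wx":0,"wy":0,"wz":0},{"x":0,"y":-0.24,"z":0,"wx":0,"wy":0,"wz":0},{"x":0,"y":-0.26,"z":0,"wx":0,"wy":0,"wz":0},{"x":0,"y":-0.28,"z":0,"wx":0,"wy":0,"wz":0},{"x":0,"y":-0.28,"z":0,"wx":0,"wy":0,"wz":0}]}}

```text
t: 10.98
eef_pos: [0.547, 0.0674, -0.0259]
tool_rot: [-0.002, 0.995, 0.099, 0.002]
contact_force: [0.0, -1.1, 5.5]
gripper_width: -0.001
```

```bash
python3 -c "from h import *;chk()"
```

```text
(np.int64(290), np.float64(288.0), np.int64(272))
tray 0.86 track x 0.0604 y -0.001
tray_rear 0.73 track x 0.0133 y -0.003
[ 0.54697431  0.06736985 -0.0258846 ] [ 0.54139829 -2.31177336  4.84579358] [-0.00195808  0.99512944  0.09853196  0.00223873] TCP track -0.0163 -0.0018
```

Request:
{"name": "jog_arm", "arguments": {"plan": [{"x":0,"y":-0.01,"z":0,"wx":0,"wy":0,"wz":0},{"x":0,"y":-0.02,"z":0,"wx":0,"wy":0,"wz":0},{"x":0,"y":-0.03,"z":0,"wx":0,"wy":0,"wz":0},{"x":0,"y":-0.04,"z":0,"wx":0,"wy":0,"wz":0},{"x":0,"y":-0.045,"z":0,"wx":0,"wy":0,"wz":0},{"x":0,"y":-0.045,"z":0,"wx":0,"wy":0,"wz":0}]}}

```text
t: 11.63
eef_pos: [0.5452, 0.0754, -0.0258]
tool_rot: [-0.001, 0.995, 0.098, 0.002]
contact_force: [-0.2, -3.3, 5.0]
gripper_width: -0.003
```

Run:
```python
from h import *
b=chk();a=cams.read_camera('top')[:,:,::-1]
cv2.imwrite('pics/end1.png',np.hstack([cv2.resize(b[140:300,235:375],(385,440),interpolation=cv2.INTER_CUBIC),cv2.resize(a[220:340,195:305],(403,440),interpolation=cv2.INTER_CUBIC)]))
```

```text
(np.int64(290), np.float64(288.0), np.int64(272))
tray 0.88 track x 0.0677 y 0.002
tray_rear 0.59 track x 0.0291 y 0.004
[ 0.54527212  0.07541324 -0.02585073] [ 1.34326698 -4.63751565  5.73070579] [-0.00148356  0.9951599   0.09823234  0.00223044] TCP track -0.0081 -0.0017
```

View pics/end1.png

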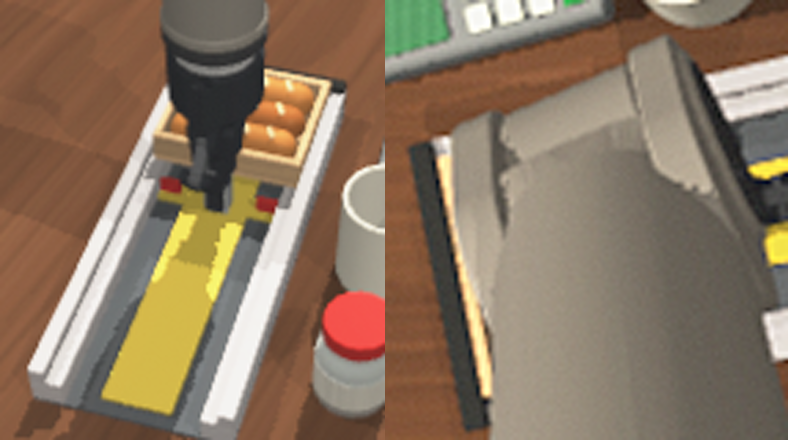

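The left view shows both red ears exposed behind the tray. The right view shows the tray front just short of the black buffer. I'll give a small extra push, then back off with the tongue still down and rise.

Request:
{"name": "jog_arm", "arguments": {"plan": [{"x":0,"y":-0.008,"z":0,"wx":0,"wy":0,"wz":0},{"x":0,"y":-0.015,"z":0,"wx":0,"wy":0,"wz":0},{"x":0,"y":-0.015,"z":0,"wx":0,"wy":0,"wz":0}]}}

```text
t: 12.08
eef_pos: [0.5448, 0.0774, -0.0258]
tool_rot: [-0.001, 0.995, 0.098, 0.002]
contact_force: [1.2, -4.4, 6.0]
gripper_width: 0.003
```

Request:
{"name": "jog_arm", "arguments": {"plan": [{"x":0,"y":0.02,"z":0,"wx":0,"wy":0,"wz":0},{"x":0,"y":0.05,"z":0,"wx":0,"wy":0,"wz":0},{"x":0,"y":0.08,"z":0,"wx":0,"wy":0,"wz":0},{"x":0,"y":0.1,"z":0,"wx":0,"wy":0,"wz":0},{"x":0,"y":0.1,"z":0,"wx":0,"wy":0,"wz":0},{"x":0,"y":0.1,"z":-0.03,"wx":0,"wy":0,"wz":0},{"x":0,"y":0.1,"z":-0.07,"wx":0,"wy":0,"wz":0},{"x":0,"y":0.1,"z":-0.12,"wx":0,"wy":0,"wz":0},{"x":0,"y":0.1,"z":-0.2,"wx":0,"wy":0,"wz":0},{"x":0,"y":0.1,"z":-0.3,"wx":0,"wy":0,"wz":0},{"x":0,"y":0.1,"z":-0.4,"wx":0,"wy":0,"wz":0},{"x":0,"y":0.1,"z":-0.5,"wx":0,"wy":0,"wz":0}]}}

```text
t: 13.08
eef_pos: [0.5474, 0.0576, 0.0755]
tool_rot: [-0.001, 0.995, 0.098, 0.002]
contact_force: [0.0, 0.4, -1.1]
gripper_width: 0.004
```

Request:
{"name": "jog_arm", "arguments": {"plan": [{"x":0,"y":0,"z":-0.1,"wx":0,"wy":0,"wz":0},{"x":0,"y":0.1,"z":-0.2,"wx":0,"wy":0,"wz":0},{"x":0,"y":0.25,"z":-0.3,"wx":0,"wy":0,"wz":0},{"x":0,"y":0.4,"z":-0.3,"wx":0,"wy":0,"wz":0},{"x":0,"y":0.55,"z":-0.3,"wx":0,"wy":0,"wz":0},{"x":0,"y":0.7,"z":-0.3,"wx":0,"wy":0,"wz":0},{"x":0,"y":0.85,"z":-0.3,"wx":0,"wy":0,"wz":0},{"x":0,"y":1,"z":-0.3,"wx":0,"wy":0,"wz":0},{"x":0,"y":1,"z":-0.3,"wx":0,"wy":0,"wz":0},{"x":0,"y":1,"z":-0.3,"wx":0,"wy":0,"wz":0}]}}

```text
t: 13.92
eef_pos: [0.5855, -0.1408, 0.1355]
tool_rot: [-0.001, 0.995, 0.096, 0.001]
contact_force: [0.1, 0.3, 0.0]
gripper_width: -0.002
```

Run:
```python
from h import *
b=chk();a=cams.read_camera('top')[:,:,::-1];k=cams.get_calibration('top')
for t in('jam_jar','mug','terminal'):print(t,[at_z(k,d['location'],0).round(3).tolist() for d in finder.place_of('top',t)[:1]])
print(monitor.get_obs()['t'])
cv2.imwrite('pics/end2.png',np.hstack([cv2.resize(b[140:300,235:375],(385,440),interpolation=cv2.INTER_CUBIC),cv2.resize(a[220:340,195:305],(403,440),interpolation=cv2.INTER_CUBIC)]))
```

```text
(np.int64(286), np.float64(285.0), np.int64(272))
tray 0.79 track x 0.0665 y -0.002
tray 0.56 track x 0.0099 y 0.002
tray_rear 0.77 track x 0.024 y -0.004
[ 0.58589285 -0.1368218   0.13536947] [-0.19292174 -0.05486045  0.2224061 ] [-0.001398    0.99508103  0.09904262  0.00153112] TCP track -0.2241 0.0005
jam_jar []
mug [[0.697, 0.082]]
terminal [[0.686, 0.213]]
14.2667
```

View pics/end2.png

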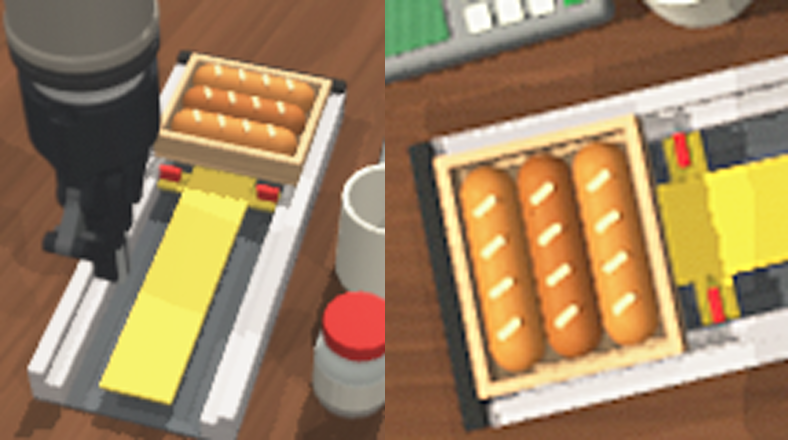

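The tray lies against the buffer, the ears have sprung up behind it (tongue edge back at row 286) and the arm is clear, so I'm handing in.

```bash
python3 -c "
from station import bot,monitor
print(monitor.get_obs()['joint_vel'].round(3));bot.hand_in()"
```

```text
[ 0.003  0.003  0.006 -0.005 -0.001 -0.001  0.   ]
the job is handed in; nothing more can be done
```

I pressed the tongue fully down behind the tray and kept it down while pushing the tray to the buffer. I then backed off 20 mm, let the stop spring up behind the tray and moved clear. The job was handed in after about 14 s of robot time; no verdict is reported.

**Last checks**
- **Tray:** it lies flat in the track, at about +67 mm by the network on its origin and about +79 mm by the network on its rear face. In the last top view it sits right at the buffer.
- **Stop:** the ears stand up behind the tray, and the tongue's edge is back at its starting pixel row.
- **Bystanders:** the mug and terminal are within about 2 mm of where they were. The network missed the jar in the last top view, but the scene picture shows it standing as before.
- **Arm:** it is touching nothing, at about 0 N.

**Disagreements**
- **Fingertip height:** the reported TCP height was about 36 mm lower than the real fingertip. I found the tongue by stepping down until the force rose, then confirmed in the camera that it had moved.
- **Push contact:** the tray started to move about 13 mm sooner than the fingertip's size implied. The upper part of the finger, or the gripper linkage, was probably doing the pushing. The sideways force read about 5 N or less.

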